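# Reverse the row of forming stakes into the steel tray

### The job

Move the four steel forming stakes from the wooden rack into the steel tray, one to each compartment, in the reverse order: the stake nearest the wooden rack's handle goes into the compartment farthest from the tray's handle, the next one into the compartment second farthest, and so on, so that the last one stands nearest the tray's handle. Leave every stake standing upright on its foot on the compartment's floor, and let none fall over on the way.

Things in the scene. Friction and masses are not known exactly. Their poses are not given: they have to be found in the camera images.
- disc: Upright bright steel forming stake, about 0.22 kg: round flat-topped head 42 mm in diameter, upright sides 44 to 66 mm above the underside (grip here, across its y); below it a thinner shank, 16 mm, on a round flat foot 32 mm wide, 8 mm thick. Origin: centre of the foot's underside, z up. At the start its x lies within 0.15 rad of the rack's x.
- dome: Upright bright steel forming stake, about 0.22 kg: narrow round head 26 mm in diameter with a domed top rising to 79 mm, upright sides 44 to 66 mm above the underside (grip here, across its y); below it a thinner shank, 16 mm, on a round flat foot 32 mm wide, 8 mm thick. Origin: centre of the foot's underside, z up. At the start its x lies within 0.15 rad of the rack's x.
- square: Upright bright steel forming stake, about 0.22 kg: square block head 30 x 30 mm, sides along its x and y, upright sides 44 to 66 mm above the underside (grip here, across its y); below it a thinner shank, 16 mm, on a round flat foot 32 mm wide, 8 mm thick. Origin: centre of the foot's underside, z up. At the start its x lies within 0.15 rad of the rack's x.
- bar: Upright bright steel forming stake, about 0.22 kg: narrow oblong head, 48 mm along its x, 14 mm along its y, upright sides 44 to 66 mm above the underside (grip here, across its y); below it a thinner shank, 16 mm, on a round flat foot 32 mm wide, 8 mm thick. Origin: centre of the foot's underside, z up. At the start its x lies within 0.15 rad of the rack's x.
- seat_disc: The seat on the wooden rack where the disc stake stands at the start: one of four alike, fixed, shallow square dark wood boxes, 56 mm wide outside, 48 inside, 12 high, floor 4 thick. It never moves, so it marks that stake's starting place. Origin: centre of its underside; axes as the rack's.
- seat_dome: The seat on the wooden rack where the dome stake stands at the start: one of four alike, fixed, shallow square dark wood boxes, 56 mm wide outside, 48 inside, 12 high, floor 4 thick. It never moves, so it marks that stake's starting place. Origin: centre of its underside; axes as the rack's.
- seat_square: The seat on the wooden rack where the square stake stands at the start: one of four alike, fixed, shallow square dark wood boxes, 56 mm wide outside, 48 inside, 12 high, floor 4 thick. It never moves, so it marks that stake's starting place. Origin: centre of its underside; axes as the rack's.
- seat_bar: The seat on the wooden rack where the bar stake stands at the start: one of four alike, fixed, shallow square dark wood boxes, 56 mm wide outside, 48 inside, 12 high, floor 4 thick. It never moves, so it marks that stake's starting place. Origin: centre of its underside; axes as the rack's.
- rack: Wooden rack, fixed, at any yaw: a light wood board 264 mm long (x), 72 wide (y), 8 thick, lying on the bench with the four seats on top in a row at x = +96, +32, -32, -96 mm (seat floors 12 mm above the bench). Its handle is a flat wooden tab, 30 mm wide, 26 out from the +x end. Origin: centre of the underside.
- tray: Bright steel tray with dark compartment floors, fixed on the bench at any yaw, empty at first: 262 mm long (x), 70 wide (y), walls 14 high and 6 thick, floor 6 thick. Four compartments 58 x 58 mm inside, in a row at x = +96, +32, -32, -96 mm. Its handle is a low wire loop sticking 25 mm out from the +x end. Origin: centre of the underside.
Not all that is in view belongs to the job. What is shaped like the bar but blue is not meant.

How it is judged:
By the outcome, as a careful person would: the job done as asked, in the order asked, and still so for the second after the job is handed in, with the robot touching nothing.
It also fails if it takes over 104 s, if anything falls off the work surface, if the arm or the gripper's body presses on something with over 40 N, if the wrist force passes 120 N, or if a joint passes its speed limit or range.

### The arm

A 6-joint arm with a two-finger parallel gripper is mounted at the origin on the work surface. World frame = base frame: x ahead of the robot, y to its left, z up, the work surface at z = 0. Lengths are in m, angles in rad, forces in N, time in s.
With the tool pointing down it reaches from about 0.3 to 0.75 m from the base axis. Payload 8.5 kg.
Tool frame: the origin (TCP) lies on the centre line of the jaws, within the pads' length; the fingertips stand 17 mm ahead of it and the grasp point (between the pads) lies 2 mm behind it; z points along the fingers, y is the line along which they close (so a half turn about z gives the same grasp; the last joint's range is limited). The gripper opens to 88 mm and grips with 3 to 60 N. Pads are 18 mm wide; open, the fingers measure 123 mm over their backs; the gripper's body (75 mm by 187 mm) begins 45 mm behind the grasp point.
Start: joints at [0.973, 0.381, 1.297, -0, 1.464, -0.215], TCP at [0.205, 0.51, 0.256] pointing down, gripper open.
Joint ranges: [-3.11, 3.11], [-0.89, 2.33], [0.22, 2.48], [-1.42, 4.56], [0.17, 2.85], [-2.88, 2.88]. Speed limits (rad/s): [2.39, 2.39, 3.14, 3.14, 3.14, 3.14].

### API

Orientations are given as a unit quaternion [x, y, z, w].
In Python, from workcell import status, viewer, hand_in gives the robot as it stands.
- The arm moves only by the shell command python3 -m pendant 'ROWS' [OPENING] [FORCE]. ROWS is a JSON object of lists of equal length, an entry for each row: "travel": the shift along the tool's x, y, z normalised to -1 to 1, where 1 is 0.1 m, a list of three; "roll": the turn about the tool's z normalised to -1 to 1, where 1 is 180 degrees. A call has 1 to 5 rows; each row is the pose to reach, as a shift and turn from the pose commanded when the call began, along the tool's axes at that moment, turning the shorter way round; what a row does not reach only later rows make up. A row lasts 1/12 s, in which the tool goes at most 41.7 mm and 7.16 degrees, less where a joint would pass 70% of its speed; a pose out of reach is approached as far as the arm can. A call with a number of a shift or a turn outside -1 to 1 is refused whole. A call with a gripper value outside its range is refused whole. OPENING is the closure, from -1 (fully open) to 1 (shut), so that 0 is half open, set as the call begins (- or left out, the last holds). The fingers move at their own pace and stop on an object; FORCE is the grip in N (left out, the last holds). Time passes only in rows, so rows that repeat a pose let the fingers close. It gives the time, the measured TCP pose, the force, the opening and the grip force at its end, in the units of the state.
- status.get_obs(): the state, without advancing time (a new reading comes with each control period).
- viewer.capture(name): name is "scene" or "top" or "wrist"; returns (picture, depth): 480x640x3 uint8, blue, green, red; 480x640 float32, m along the optical axis (not along the pixel's ray), 0 where there is no reading.
- viewer.calibration(name): a dict with "camera_matrix" (3x3 intrinsics, pixels), "xyz" and "rotation" of the camera in the world. Camera axes: x right, y up, looking along -z (the intrinsics and any distortion apply to the point x, -y, -z); pixel columns grow to the right and rows downward; lengths in m; the calibration is good to about 2 mm. A picture is of the moment at which its call begins: read the wrist's pose just before it. calibration takes no time and is no camera call; for the wrist camera it gives the pose at the moment of the call.
- hand_in(): hands the job in; it is judged then, once.
Trained networks look in the newest picture that a camera, given by its name, has taken for a name from the list of things; names that differ only in an ending like _2 or _b are one class to them, and where a whole thing is asked for, a point or a joint stands for the part that bears it (a point fixed in the world has none). Each returns a list of dicts, best first, with "confidence" (0 to 1); they miss things now and then, are a little off and sometimes report something else, mostly with a low value. They report only what shows in the picture. A call takes as long as a camera call. They do not tell look-alikes from the thing itself.
- viewer.spot_in(camera, target): "location" ([x, y, z] in m, in the coordinates of the camera as it stood for that picture, good to about 4 mm: the middle of the surface that is visible of it).
The state is a dict: "time_s": time; "joint_positions": joint angles; "qd": joint speeds; "effort": joint torques, N m; "tcp_pos": TCP position; "tcp_rot": TCP orientation; "contact_force": force on the tool from outside, world axes, zero at the start; "wrist_torque": the same for the moment, N m; "opening": opening from 0.0 (shut) to 1.0 (fully open); "finger_force": force on a finger pad.
Only numpy, scipy, OpenCV 4.12 (cv2) and the standard library are available. Lean on these libraries where they do the work, as an engineer would, in place of code of your own. Each camera call takes 0.05 s, during which the arm holds its last target. There are 200 camera calls.

## Working session

There is one attempt and no reset: what is moved stays moved. The work goes in short steps, Python scripts to look and compute and a shell command to move; the robot and the scene stay as the last step left them, time stands still between calls to the robot, and variables do not carry over. Pictures are saved under pics/ and viewed, at most 14 in all, crops included, and the job is handed in when it is done.

```bash
mkdir -p pics; ls
python3 - <<'E'
from workcell import status, viewer
import cv2,numpy as np
o=status.get_obs();print(o)
for n in("top","scene"):
    p,d=viewer.capture(n);cv2.imwrite(f"pics/{n}0.png",p);np.save(f"{n}.npy",d)
    c=viewer.calibration(n);print(n,c)
    if n=="top":
        K=np.array(c["camera_matrix"])
        for t in["disc","dome","square","bar","rack","tray"]:
            for r in viewer.spot_in(n,t)[:3]:
                print(t,r)
E
```

```text
pics
{'time_s': 0.0, 'joint_positions': array([ 9.72696113e-01,  3.81177161e-01,  1.29824485e+00, -2.32978505e-05,
        1.46361153e+00, -2.15301181e-01]), 'qd': array([-1.42397018e-04, -4.02850523e-04,  1.15365823e-03,  6.27746190e-04,
        4.16074498e-05,  5.85067992e-04]), 'effort': array([ 1.84187345e-03, -4.37909746e+01, -2.24553001e+01,  7.15494761e-02,
        3.52354394e-02, -1.29640212e-04]), 'tcp_pos': array([0.20529381, 0.50997038, 0.25515324]), 'tcp_rot': array([ 1.90231759e-01,  9.81738946e-01, -6.66259145e-04, -2.74357572e-04]), 'contact_force': array([-0.34240145, -0.21635915, -0.06402062]), 'wrist_torque': array([-0.03123108, -0.06363798, -0.05882364]), 'finger_force': 0.0, 'opening': 1.0005044806914252}
top {'camera_matrix': array([[589.75776759,   0.        , 308.64139882],
       [  0.        , 589.75776759, 236.99333584],
       [  0.        ,   0.        ,   1.        ]]), 'xyz': array([ 0.31534125, -0.00478536,  1.21769352]), 'rotation': array([-0.06851507,  0.07055821,  0.70856196, -0.69876117])}
disc {'location': [-0.1157, 0.0483, -1.1732], 'confidence': 0.86}
dome {'location': [-0.1787, 0.0256, -1.1668], 'confidence': 0.73}
dome {'location': [-0.2814, -0.0339, -1.225], 'confidence': 0.23}
square {'location': [-0.2968, -0.0196, -1.159], 'confidence': 0.67}
bar {'location': [-0.2154, 0.1473, -1.2057], 'confidence': 0.84}
bar {'location': [-0.0893, -0.1209, -1.148], 'confidence': 0.8}
bar {'location': [-0.2317, 0.0007, -1.1655], 'confidence': 0.79}
rack {'location': [-0.1829, 0.0091, -1.238], 'confidence': 0.63}
tray {'location': [0.207, -0.004, -1.2346], 'confidence': 0.97}
scene {'camera_matrix': array([[584.75428608,   0.        , 306.02061522],
       [  0.        , 584.75428608, 232.67754702],
       [  0.        ,   0.        ,   1.        ]]), 'xyz': array([ 1.28114658, -0.03327353,  0.83339497]), 'rotation': array([0.25526232, 0.2466178 , 0.63575512, 0.68544601])}
```

View pics/top0.png

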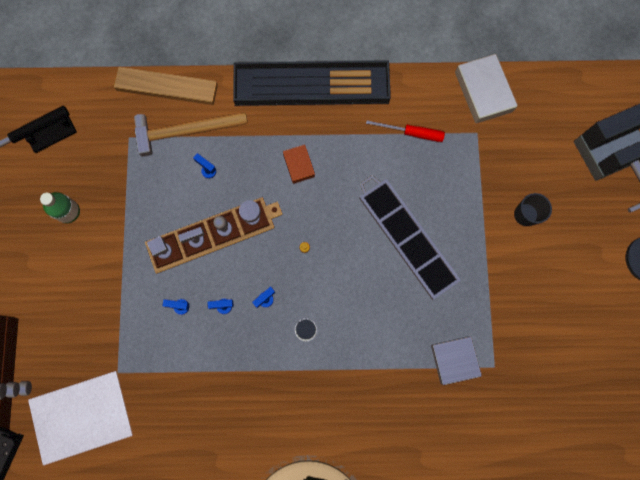

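View pics/scene0.png

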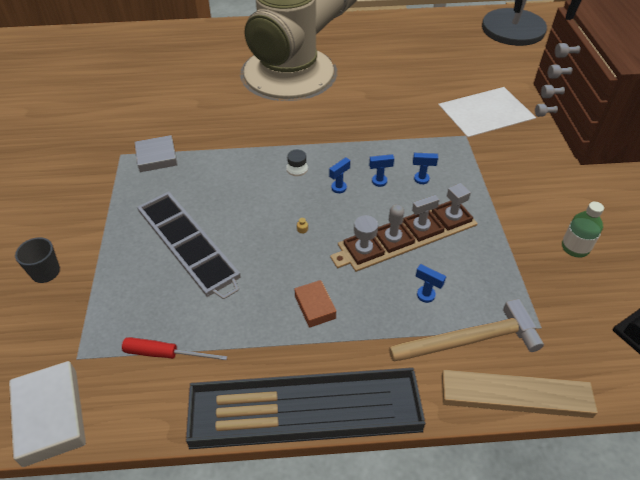

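The row from the handle (275,210) is disc (250,211), dome (222,225), bar (192,235), square (157,247). Look-alikes are the blue bar shapes at (205,166), (176,306), (220,306) and (263,298), plus a brass knob at (304,247). The tray handle is at (370,180); compartments run from (381,200) (nearest) to (437,273) (farthest).

```bash
cat > h.py <<'E'
import numpy as np, cv2
from workcell import status, viewer
from scipy.spatial.transform import Rotation as R
def cloud(n):
    p,d=viewer.capture(n); c=viewer.calibration(n); K=np.array(c["camera_matrix"])
    v,u=np.mgrid[:480,:640]
    P=np.stack([(u-K[0,2])/K[0,0]*d,-(v-K[1,2])/K[1,1]*d,-d],-1)
    return p,d,P@R.from_quat(c["rotation"]).as_matrix().T+c["xyz"]
def toolyaw(o):
    x=R.from_quat(o["tcp_rot"]).as_matrix()[:,0]; return np.arctan2(x[1],x[0])
def go(x,y,z,yaw):
    """print total travel (tool axes now, in 0.1 m) and roll (in 180 deg) to the target; yaw = world heading of tool x, mod pi"""
    o=status.get_obs(); M=R.from_quat(o["tcp_rot"]).as_matrix()
    t=M.T@(np.array([x,y,z])-o["tcp_pos"])/.1
    d=-(yaw-toolyaw(o)); d=(d+np.pi/2)%np.pi-np.pi/2   # tool z down: roll sense reversed
    c,s=np.cos(d),np.sin(d)
    print("travel",t.round(3),"after-roll axes",(np.array([[c,s,0],[-s,c,0],[0,0,1]])@t).round(3),"roll",round(d/np.pi,4),"q6",o["joint_positions"][5].round(2))
E
python3 - <<'E'
from h import *
p,d,W=cloud("top")
z=W[...,2]
print("bench z",np.median(z[250:300,330:370]))
v,u=np.mgrid[:480,:640]
for n,(a,b) in dict(disc=(250,211),dome=(222,225),bar=(190,234),square=(156,245)).items():
    m=(abs(u-a)<16)&(abs(v-b)<16)&(z>.055)
    k,l=cv2.connectedComponents(m.astype(np.uint8))
    best=max(range(1,k),key=lambda i:(l==i).sum())
    q=W[l==best]; top=q[q[:,2]>np.percentile(q[:,2],90)-.012]
    r=cv2.minAreaRect((top[:,:2]*1000).astype(np.float32))
    print(n,len(q),top[:,2].max().round(3),top[:,:2].mean(0).round(4),[np.round(i,1) for i in r])
g=p.max(2)
m=((g<40)&(u>355)&(u<460)&(v>175)&(v<300)).astype(np.uint8)
k,l,s,c=cv2.connectedComponentsWithStats(m)
C=[]
for i in range(1,k):
    if s[i,4]>150:
        q=W[l==i]; r=cv2.minAreaRect((q[:,:2]*1000).astype(np.float32)); C.append(q.mean(0)); print("comp",s[i,4],c[i].round(),q.mean(0).round(4),[np.round(j,1) for j in r])
b,gg,rr=[p[...,i].astype(int) for i in range(3)]
m=(rr>b+25)&(z>-.02)&(u>140)&(u<285)&(v>195)&(v<275)
k,l,s,c=cv2.connectedComponentsWithStats(m.astype(np.uint8)); i=1+np.argmax(s[1:,4])
q=W[l==i]; r=cv2.minAreaRect((q[:,:2]*1000).astype(np.float32)); print("rack",[np.round(j,1) for j in r])
E
```

```text
bench z 0.0011842489654431132
disc 374 1.218 [0.5978 0.1074] [array([464.2,  64.4]), array([325.8,  40.7]), np.float64(17.8)]
dome 170 1.218 [0.5735 0.1643] [array([448.1,  89.2]), array([324.4,  24.3]), np.float64(31.0)]
bar 233 1.218 [0.5504 0.2213] [array([448.2, 108.4]), array([346.2,  45.2]), np.float64(47.9)]
square 284 1.218 [0.5296 0.2884] [array([421.8, 156.1]), array([383.8,  38.5]), np.float64(50.8)]
comp 625 [382. 201.] [ 0.6291 -0.1651  0.0223] [array([498.6, -81.6]), array([ 67.2, 391.6]), np.float64(57.5)]
comp 645 [400. 225.] [ 0.5777 -0.2014  0.0144] [array([ 469.7, -102.7]), array([ 63.3, 360. ]), np.float64(47.7)]
comp 663 [418. 250.] [ 0.5255 -0.2376  0.0087] [array([ 440.7, -124.2]), array([ 56.7, 341.6]), np.float64(37.0)]
comp 681 [437. 275.] [ 0.472  -0.273   0.0087] [array([ 394.5, -155.3]), array([ 54.4, 338.5]), np.float64(33.4)]
rack [array([457.8, 168.9]), array([340.6, 292.9]), np.float64(10.0)]
```

Run:
```python
import cv2
p=cv2.imread("pics/top0.png")[140:320,130:300];cv2.imwrite("pics/crop.png",cv2.resize(p,None,fx=3.3,fy=3.3,interpolation=2))
```

```text
(no output)
```

View pics/crop.png

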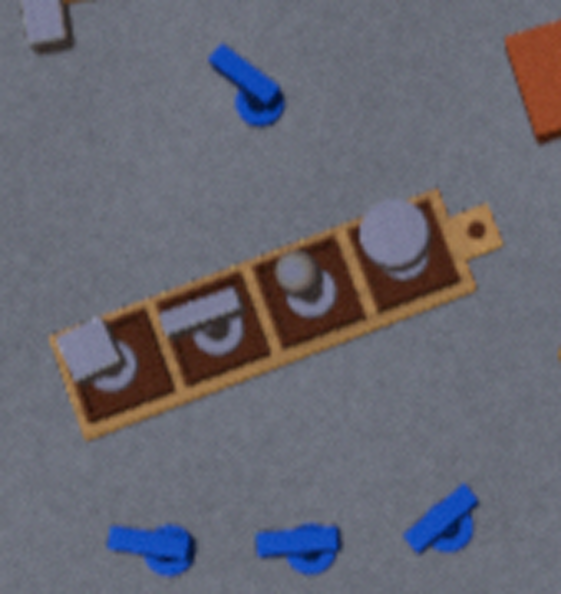

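The crop shows the steel row: square (90,348), bar (200,312), dome (297,270) and disc (393,232), with the handle at (480,230). The blue ones stand clear of the rack. Some pixels had no depth and skewed the numbers, so I'll refit using only valid depth and ray-plane intersections.

```bash
cat >> h.py <<'E'
def ray(n,uv,z):
    c=viewer.calibration(n);K=np.array(c["camera_matrix"]);uv=np.atleast_2d(uv)
    r=np.c_[(uv[:,0]-K[0,2])/K[0,0],-(uv[:,1]-K[1,2])/K[1,1],-np.ones(len(uv))]@R.from_quat(c["rotation"]).as_matrix().T
    return c["xyz"]+r*((z-c["xyz"][2])/r[:,2])[:,None]
E
python3 - <<'E'
from h import *
p,d,W=cloud("top"); ok=d>0
z=np.where(ok,W[...,2],-1)
v,u=np.mgrid[:480,:640]
g=p.max(2).astype(int); sat=g-p.min(2)
for n,(a,b,h) in dict(disc=(250,211,.078),dome=(220,222,.085),bar=(191,234,.078),square=(156,245,.078)).items():
    m=(abs(u-a)<16)&(abs(v-b)<16)&(abs(z-h)<.008)
    k,l,s,c=cv2.connectedComponentsWithStats(m.astype(np.uint8)); i=1+np.argmax(s[1:,4])
    pts=ray("top",np.c_[u[l==i],v[l==i]],h)
    r=cv2.minAreaRect((pts[:,:2]*1000).astype(np.float32))
    print(n,s[i,4],np.median(z[l==i]).round(4),pts[:,:2].mean(0).round(4),[np.round(j,1) for j in r])
m=((g<40)&(u>355)&(u<460)&(v>175)&(v<300)).astype(np.uint8)
k,l,s,c=cv2.connectedComponentsWithStats(m)
C=np.array([ray("top",c[i],.008)[0,:2] for i in range(1,k) if s[i,4]>150]);print(C.round(4),np.diff(C,axis=0))
dd=C[0]-C[-1];print("tray c",C.mean(0),"yaw",np.arctan2(dd[1],dd[0]))
b,rr=p[...,0].astype(int),p[...,2].astype(int)
m=(rr>b+25)&(u>140)&(u<285)&(v>195)&(v<275)
k,l,s,c=cv2.connectedComponentsWithStats(m.astype(np.uint8)); i=1+np.argmax(s[1:,4])
pts=ray("top",np.c_[u[l==i],v[l==i]],.014)
print("rack",[np.round(j,1) for j in cv2.minAreaRect((pts[:,:2]*1000).astype(np.float32))])
E
```

```text
disc 346 0.0781 [0.5994 0.108 ] [array([599.2, 108.1]), array([40. , 40.9]), np.float64(89.2)]
dome 133 0.0863 [0.5754 0.1657] [array([575.9, 165.3]), array([25.7, 24.2]), np.float64(89.2)]
bar 188 0.0776 [0.5527 0.2238] [array([552.6, 223.7]), array([16. , 48.1]), np.float64(19.8)]
square 248 0.0778 [0.5307 0.2895] [array([530.6, 289.3]), array([31.7, 31.2]), np.float64(23.3)]
[[ 0.6327 -0.167 ]
 [ 0.5792 -0.2022]
 [ 0.5257 -0.2375]
 [ 0.472  -0.2731]] [[-0.05345823 -0.03526057]
 [-0.05356522 -0.03527435]
 [-0.05367472 -0.03563738]]
tray c [ 0.55240709 -0.21996804] yaw 0.5838562059590184
rack [array([568.5, 184.5]), array([ 72.7, 288.3]), np.float64(20.8)]
```

```bash
python3 -c "
from h import *
go(.599,.108,.2,-1.208)"
```

```text
travel [-5.153 -2.261  0.557] after-roll axes [-5.157  2.252  0.557] roll 0.2627 q6 -0.22
```

```bash
for i in 1 2 3 4 5; do python3 -m pendant '{"travel":[[-0.34,-0.15,0.04],[-0.68,-0.3,0.08],[-1,-0.45,0.11]],"roll":[0,0,0]}' - 30 | tail -c 300; done
python3 -m pendant '{"travel":[[-0.15,0,0],[-0.15,0,0],[-0.15,0,0],[-0.15,0,0],[-0.15,0,0]],"roll":[0.039,0.078,0.117,0.156,0.195]}' >/dev/null
python3 -m pendant '{"travel":[[0,0,0],[0,0,0],[0,0,0]],"roll":[0.035,0.068,0.068]}'
cat >> h.py <<'E'
def head(x,y,h):
    "wrist look: centre and box of the head top near x,y at height h"
    p,d,W=cloud("wrist"); z=np.where(d>0,W[...,2],-1)
    m=(np.hypot(W[...,0]-x,W[...,1]-y)<.035)&(abs(z-h)<.012)
    k,l,s,c=cv2.connectedComponentsWithStats(m.astype(np.uint8)); i=1+np.argmax(s[1:,4])
    q=W[l==i]; q=q[abs(q[:,2]-np.median(q[:,2]))<.004]
    r=cv2.minAreaRect((q[:,:2]*1000).astype(np.float32))
    print("head px",c[i].round(),s[i,4],"z",np.median(q[:,2]).round(4),"mean",q[:,:2].mean(0).round(4),[np.round(j,1) for j in r]); return p
E
python3 - <<'E'
from h import *
go(.599,.108,.2,-1.208)
p=head(.599,.108,.078); cv2.imwrite("pics/w1.png",p)
E
```

```text
time_s: 0.75
tcp_pos: [0.2819, 0.4301, 0.2444]
tcp_rot: [0.19, 0.982, -0.0, 0.0]
contact_force: [1.1, 0.6, 0.2]
opening: 1.004
finger_force: 0.0
time_s: 1.0
tcp_pos: [0.3584, 0.3505, 0.2336]
tcp_rot: [0.19, 0.982, 0.0, 0.0]
contact_force: [0.1, 0.0, 0.0]
opening: 0.998
finger_force: 0.0
time_s: 1.25
tcp_pos: [0.4344, 0.2713, 0.2226]
tcp_rot: [0.19, 0.982, 0.0, 0.0]
contact_force: [1.6, 0.2, -0.0]
opening: 1.001
finger_force: 0.0
time_s: 1.5
tcp_pos: [0.5104, 0.1921, 0.2115]
tcp_rot: [0.19, 0.982, 0.0, 0.0]
contact_force: [0.4, 0.5, -0.3]
opening: 1.001
finger_force: 0.0
time_s: 1.75
tcp_pos: [0.5864, 0.113, 0.2004]
tcp_rot: [0.19, 0.982, -0.0, -0.0]
contact_force: [-0.0, -0.2, 0.3]
opening: 0.998
finger_force: 0.0
time_s: 2.42
tcp_pos: [0.5991, 0.1091, 0.2007]
tcp_rot: [0.57, 0.822, -0.0, -0.0]
contact_force: [0.3, -0.2, 0.4]
opening: 0.998
finger_force: 0.0
travel [-0.01  -0.005  0.007] after-roll axes [-0.01  -0.005  0.007] roll -0.0015 q6 -0.37
head px [314. 239.] 3392 z 0.0789 mean [0.5986 0.1099] [array([598.9, 109.1]), array([41.1, 41. ]), np.float64(71.4)]
```

View pics/w1.png

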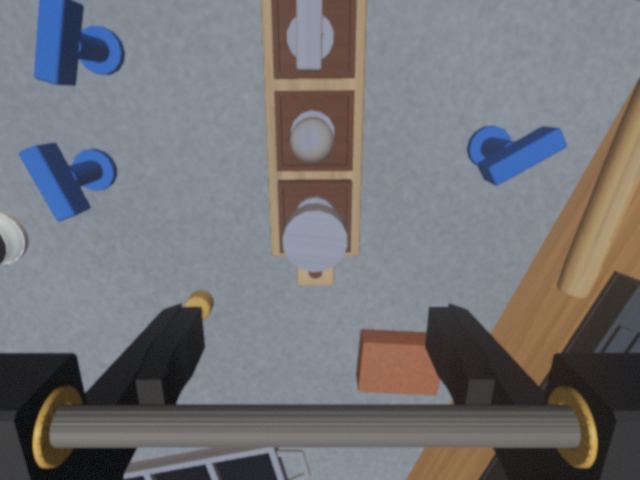

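The wrist picture shows the disc at (314,239), centred between the fingers, with dome (312,140) and bar (309,30) behind it and the blue ones off to the sides. The wrist and top measurements agree to about 1 mm, so I'm grasping.

```bash
python3 -m pendant '{"travel":[[0,0,0.35],[0,0,0.7],[0,0,1]],"roll":[0,0,0]}' >/dev/null
python3 -m pendant '{"travel":[[0,0,0.2],[0,0,0.35],[0,0,0.35]],"roll":[0,0,0]}'
python3 -m pendant '{"travel":[[0,0,0],[0,0,0],[0,0,0],[0,0,0],[0,0,0]],"roll":[0,0,0,0,0]}' 1 30
python3 -m pendant '{"travel":[[0,0,0],[0,0,0],[0,0,0]],"roll":[0,0,0]}'
```

```text
time_s: 2.97
tcp_pos: [0.5977, 0.1091, 0.0627]
tcp_rot: [0.567, 0.824, -0.002, -0.002]
contact_force: [0.3, 0.7, -0.7]
opening: 1.0
finger_force: 0.0
time_s: 3.38
tcp_pos: [0.5994, 0.1091, 0.0666]
tcp_rot: [0.568, 0.823, 0.0, 0.001]
contact_force: [-0.5, -0.3, -0.6]
opening: 0.646
finger_force: 0.0
time_s: 3.63
tcp_pos: [0.5992, 0.1091, 0.066]
tcp_rot: [0.568, 0.823, 0.0, 0.0]
contact_force: [-0.0, -1.4, 1.7]
opening: 0.461
finger_force: 30.0
```

```bash
python3 -m pendant '{"travel":[[0,0,-0.3],[0,0,-0.65],[0,0,-1]],"roll":[0,0,0]}'
python3 -c "
from h import *
go(.472,-.2731,.166,.584)"
```

```text
time_s: 3.88
tcp_pos: [0.5985, 0.1091, 0.1661]
tcp_rot: [0.568, 0.823, -0.001, -0.001]
contact_force: [2.0, 0.1, -3.3]
opening: 0.465
finger_force: 30.0
travel [-3.127 -2.535  0.004] after-roll axes [-3.162  2.491  0.004] roll 0.4293 q6 -0.38
```

```bash
for i in 1 2 3 4; do python3 -m pendant '{"travel":[[-0.26,-0.21,0],[-0.52,-0.42,0],[-0.78,-0.634,0]],"roll":[0,0,0]}' >/dev/null; done
python3 -m pendant '{"travel":[[0,0,0],[0,0,0],[0,0,0],[0,0,0],[0,0,0]],"roll":[0.039,0.078,0.117,0.156,0.195]}' >/dev/null
python3 -m pendant '{"travel":[[0,0,0],[0,0,0],[0,0,0],[0,0,0],[0,0,0]],"roll":[0.039,0.078,0.117,0.156,0.195]}' >/dev/null
python3 -m pendant '{"travel":[[0,0,0],[0,0,0],[0,0,0]],"roll":[0.039,0.039,0.039]}'
python3 - <<'E'
from h import *
go(.472,-.2731,.060,.584)
p,d,W=cloud("wrist"); cv2.imwrite("pics/w2.png",p)
E
```

```text
time_s: 5.97
tcp_pos: [0.4722, -0.2723, 0.1655]
tcp_rot: [0.957, 0.29, -0.0, -0.0]
contact_force: [0.4, -0.3, -2.8]
opening: 0.463
finger_force: 30.0
travel [-0.006  0.006  1.055] after-roll axes [-0.006  0.006  1.055] roll 0.0014 q6 0.24
```

View pics/w2.png

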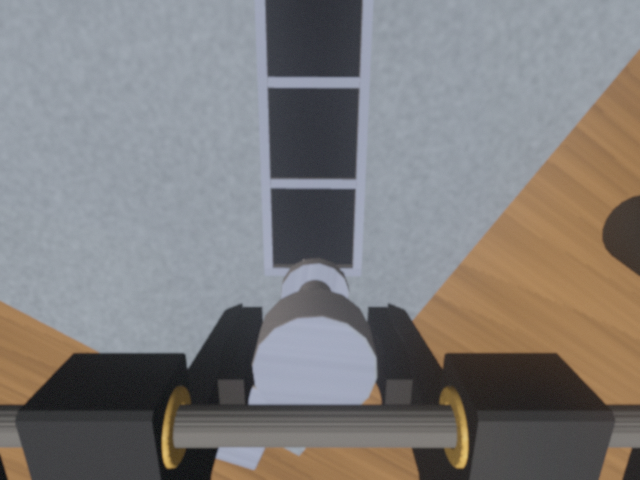

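Run:
```python
from h import *
c=viewer.calibration("wrist");K=np.array(c["camera_matrix"]);print(c["xyz"])
for x in([.472,-.2731,.006],[.5257,-.2375,.006],[.472,-.2731,.11]):
    q=R.from_quat(c["rotation"]).as_matrix().T@(np.array(x)-c["xyz"]);print(x,K[0,2]+K[0,0]*q[0]/-q[2],K[1,2]+K[1,1]*q[1]/q[2])
P=ray("wrist",[[314,272],[314,184],[314,82],[268,228],[360,228]],.014);print(P.round(4))
```

```text
[ 0.54194239 -0.22545821  0.29538728]
[0.472, -0.2731, 0.006] 315.75922831897304 225.9464612173187
[0.5257, -0.2375, 0.006] 316.18039030485244 133.38831011847606
[0.472, -0.2731, 0.11] 316.2736629696151 286.38680274447626
[[ 0.4443 -0.2901  0.014 ]
 [ 0.4978 -0.2544  0.014 ]
 [ 0.5513 -0.2187  0.014 ]
 [ 0.4541 -0.2448  0.014 ]
 [ 0.4899 -0.2983  0.014 ]]
```

The farthest compartment (190–265 in rows, column 314) lies exactly where the target projects, (316,226). The stake hangs upright in the grip. Lowering and releasing.

```bash
python3 -m pendant '{"travel":[[0,0,0.35],[0,0,0.65],[0,0,0.85],[0,0,0.95],[0,0,0.95]],"roll":[0,0,0,0,0]}'
python3 -m pendant '{"travel":[[0,0,0.04],[0,0,0.08],[0,0,0.1],[0,0,0.1]],"roll":[0,0,0,0]}'
```

```text
time_s: 6.43
tcp_pos: [0.4717, -0.2719, 0.069]
tcp_rot: [0.957, 0.289, -0.001, -0.002]
contact_force: [-0.2, 1.0, -2.3]
opening: 0.464
finger_force: 30.0
time_s: 6.77
tcp_pos: [0.4725, -0.2726, 0.0611]
tcp_rot: [0.958, 0.288, 0.0, 0.0]
contact_force: [0.7, -0.3, -2.9]
opening: 0.466
finger_force: 30.0
```

```bash
python3 -m pendant '{"travel":[[0,0,0.01],[0,0,0.015],[0,0,0.015]],"roll":[0,0,0]}'
python3 -m pendant '{"travel":[[0,0,0],[0,0,0],[0,0,0],[0,0,0],[0,0,0]],"roll":[0,0,0,0,0]}' -1
python3 -m pendant '{"travel":[[0,0,-0.3],[0,0,-0.65],[0,0,-1]],"roll":[0,0,0]}'
python3 - <<'E'
from h import *
go(.575,.1655,.166,-1.208)
p,d,W=cloud("wrist");cv2.imwrite("pics/w3.png",p)
E
```

```text
time_s: 7.02
tcp_pos: [0.4726, -0.2726, 0.06]
tcp_rot: [0.958, 0.288, 0.0, 0.001]
contact_force: [-0.7, 1.4, 3.0]
opening: 0.466
finger_force: 30.0
time_s: 7.43
tcp_pos: [0.4724, -0.2725, 0.0592]
tcp_rot: [0.958, 0.288, -0.0, 0.0]
contact_force: [-0.1, -0.3, -0.1]
opening: 0.819
finger_force: 0.0
time_s: 7.68
tcp_pos: [0.472, -0.2722, 0.1601]
tcp_rot: [0.958, 0.288, -0.0, -0.001]
contact_force: [0.4, 0.1, -0.0]
opening: 0.998
finger_force: 0.0
travel [ 3.275 -3.081 -0.055] after-roll axes [ 3.727  2.516 -0.055] roll -0.4293 q6 0.25
```

View pics/w3.png

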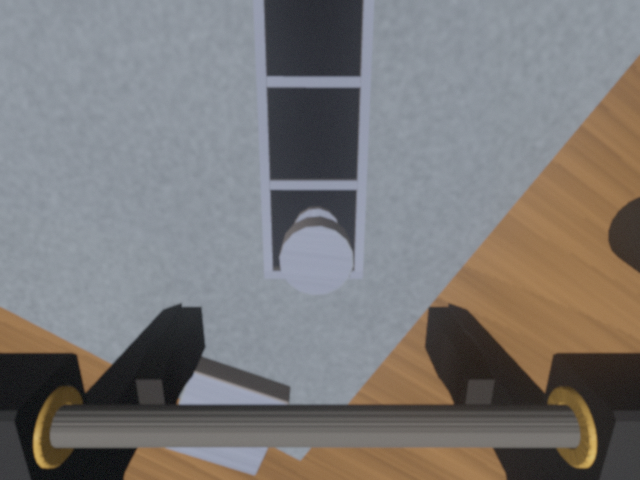

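The disc stands upright in the farthest compartment (head at (316,258), foot inside). Next, the dome.

```bash
for i in 1 2 3 4 5; do python3 -m pendant '{"travel":[[0.22,-0.205,0],[0.44,-0.41,0],[0.655,-0.616,-0.05]],"roll":[0,0,0]}' >/dev/null; done
python3 -m pendant '{"travel":[[0,0,0],[0,0,0],[0,0,0],[0,0,0],[0,0,0]],"roll":[-0.039,-0.078,-0.117,-0.156,-0.195]}' >/dev/null
python3 -m pendant '{"travel":[[0,0,0],[0,0,0],[0,0,0],[0,0,0],[0,0,0]],"roll":[-0.039,-0.078,-0.117,-0.156,-0.195]}' >/dev/null
python3 -m pendant '{"travel":[[0,0,0],[0,0,0],[0,0,0]],"roll":[-0.039,-0.039,-0.039]}'
python3 - <<'E'
from h import *
go(.575,.1655,.066,-1.208)
head(.575,.1655,.086)
E
```

```text
time_s: 10.07
tcp_pos: [0.5754, 0.1652, 0.184]
tcp_rot: [0.57, 0.822, -0.0, -0.0]
contact_force: [0.7, 0.7, -0.5]
opening: 1.0
finger_force: 0.0
travel [ 0.004 -0.002  1.18 ] after-roll axes [ 0.004 -0.002  1.18 ] roll -0.0015 q6 -0.28
head px [316. 248.] 1560 z 0.0888 mean [0.5747 0.1686] [array([575.2, 167.3]), array([23.4, 23.4]), np.float64(14.3)]
```

```bash
python3 -m pendant '{"travel":[[0.01,0,0.35],[0.01,0,0.7],[0.01,0,1]],"roll":[0,0,0]}' >/dev/null
python3 -m pendant '{"travel":[[0,0,0.1],[0,0,0.18],[0,0,0.18]],"roll":[0,0,0]}' >/dev/null
python3 -m pendant '{"travel":[[0,0,0],[0,0,0],[0,0,0],[0,0,0],[0,0,0]],"roll":[0,0,0,0,0]}' 1 30 >/dev/null
python3 -m pendant '{"travel":[[0,0,0],[0,0,0],[0,0,0],[0,0,0],[0,0,0]],"roll":[0,0,0,0,0]}'
python3 -m pendant '{"travel":[[0,0,-0.3],[0,0,-0.65],[0,0,-1]],"roll":[0,0,0]}'
python3 -c "
from h import *
go(.5255,-.237,.166,.584)"
```

```text
time_s: 11.45
tcp_pos: [0.5751, 0.1661, 0.0663]
tcp_rot: [0.568, 0.823, 0.0, 0.0]
contact_force: [-0.3, -1.4, -0.6]
opening: 0.286
finger_force: 30.0
time_s: 11.7
tcp_pos: [0.5744, 0.166, 0.1667]
tcp_rot: [0.568, 0.823, -0.001, -0.001]
contact_force: [1.8, 0.3, -1.8]
opening: 0.281
finger_force: 30.0
travel [-3.596 -1.884  0.009] after-roll axes [-2.63   3.093  0.009] roll 0.4292 q6 -0.28
```

```bash
for i in 1 2 3 4; do python3 -m pendant '{"travel":[[-0.3,-0.157,0],[-0.6,-0.314,0],[-0.9,-0.471,0]],"roll":[0,0,0]}' >/dev/null; done
python3 -m pendant '{"travel":[[0,0,0],[0,0,0],[0,0,0],[0,0,0],[0,0,0]],"roll":[0.039,0.078,0.117,0.156,0.195]}' >/dev/null
python3 -m pendant '{"travel":[[0,0,0],[0,0,0],[0,0,0],[0,0,0],[0,0,0]],"roll":[0.039,0.078,0.117,0.156,0.195]}' >/dev/null
python3 -m pendant '{"travel":[[0,0,0],[0,0,0],[0,0,0]],"roll":[0.039,0.039,0.039]}'
python3 -c "
from h import *
go(.5255,-.237,.06,.584)"
```

```text
time_s: 13.78
tcp_pos: [0.5261, -0.2372, 0.166]
tcp_rot: [0.957, 0.29, -0.0, -0.0]
contact_force: [-0.5, -1.1, -2.0]
opening: 0.28
finger_force: 30.0
travel [-0.004 -0.004  1.06 ] after-roll axes [-0.004 -0.004  1.06 ] roll 0.0014 q6 0.35
```

```bash
python3 -m pendant '{"travel":[[0,0,0.35],[0,0,0.65],[0,0,0.85],[0,0,0.95],[0,0,0.95]],"roll":[0,0,0,0,0]}' >/dev/null
python3 -m pendant '{"travel":[[0,0,0.04],[0,0,0.08],[0,0,0.11],[0,0,0.11],[0,0,0.11]],"roll":[0,0,0,0,0]}'
```

```text
time_s: 14.62
tcp_pos: [0.5264, -0.2374, 0.0607]
tcp_rot: [0.958, 0.288, 0.0, 0.0]
contact_force: [0.0, 1.4, -1.4]
opening: 0.28
finger_force: 30.0
```

```bash
python3 -m pendant '{"travel":[[0,0,0.008],[0,0,0.012],[0,0,0.012]],"roll":[0,0,0]}'
python3 -m pendant '{"travel":[[0,0,0],[0,0,0],[0,0,0],[0,0,0],[0,0,0]],"roll":[0,0,0,0,0]}' -1
python3 -m pendant '{"travel":[[0,0,0],[0,0,0],[0,0,0]],"roll":[0,0,0]}' > /dev/null
python3 -m pendant '{"travel":[[0,0,-0.3],[0,0,-0.65],[0,0,-1]],"roll":[0,0,0]}'
python3 - <<'E'
from h import *
go(.5525,.2245,.182,-1.22)
p,d,W=cloud("wrist");cv2.imwrite("pics/w4.png",p)
E
```

```text
time_s: 14.87
tcp_pos: [0.5267, -0.2376, 0.0601]
tcp_rot: [0.958, 0.288, 0.001, 0.001]
contact_force: [-1.2, 0.4, 5.2]
opening: 0.28
finger_force: 30.0
time_s: 15.28
tcp_pos: [0.5262, -0.2373, 0.059]
tcp_rot: [0.958, 0.288, -0.0, -0.0]
contact_force: [1.0, -0.1, -0.6]
opening: 0.637
finger_force: 0.0
time_s: 15.78
tcp_pos: [0.5259, -0.2371, 0.1599]
tcp_rot: [0.958, 0.288, -0.001, -0.001]
contact_force: [0.3, -0.7, -0.3]
opening: 1.003
finger_force: 0.0
travel [ 2.77  -3.702 -0.216] after-roll axes [ 4.243  1.836 -0.216] roll -0.4255 q6 0.36
```

View pics/w4.png

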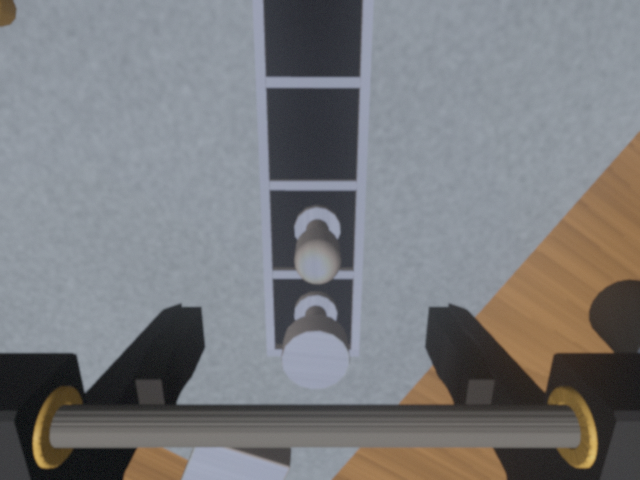

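The dome stands upright at (317,240) in the second-farthest compartment, next to the disc at (316,340). Next, the bar.

```bash
for i in 1 2 3 4 5; do python3 -m pendant '{"travel":[[0.185,-0.247,0],[0.37,-0.49,-0.02],[0.554,-0.74,-0.043]],"roll":[0,0,0]}' >/dev/null; done
python3 -m pendant '{"travel":[[0,0,0],[0,0,0],[0,0,0],[0,0,0],[0,0,0]],"roll":[-0.039,-0.078,-0.117,-0.156,-0.195]}' >/dev/null
python3 -m pendant '{"travel":[[0,0,0],[0,0,0],[0,0,0],[0,0,0],[0,0,0]],"roll":[-0.039,-0.078,-0.117,-0.156,-0.195]}' >/dev/null
python3 -m pendant '{"travel":[[0,0,0],[0,0,0],[0,0,0]],"roll":[-0.036,-0.036,-0.036]}'
python3 - <<'E'
from h import *
go(.5525,.2245,.066,-1.22)
head(.5525,.2245,.078)
E
```

```text
time_s: 18.17
tcp_pos: [0.5529, 0.2241, 0.1804]
tcp_rot: [0.574, 0.819, -0.0, -0.0]
contact_force: [0.8, 0.1, 0.0]
opening: 1.001
finger_force: 0.0
travel [ 0.005 -0.003  1.144] after-roll axes [ 0.005 -0.003  1.144] roll -0.0006 q6 -0.16
head px [314. 247.] 1916 z 0.0789 mean [0.5517 0.2263] [array([552.4, 225. ]), array([13.6, 48.5]), np.float64(19.6)]
```

```bash
python3 -m pendant '{"travel":[[0.01,0,0.35],[0.01,0,0.7],[0.01,0,1]],"roll":[0,0,0]}' >/dev/null
python3 -m pendant '{"travel":[[0,0,0.08],[0,0,0.144],[0,0,0.144]],"roll":[0,0,0]}' >/dev/null
python3 -m pendant '{"travel":[[0,0,0],[0,0,0],[0,0,0],[0,0,0],[0,0,0]],"roll":[0,0,0,0,0]}' 1 30 >/dev/null
python3 -m pendant '{"travel":[[0,0,0],[0,0,0],[0,0,0],[0,0,0],[0,0,0]],"roll":[0,0,0,0,0]}'>/dev/null
python3 -m pendant '{"travel":[[0,0,0],[0,0,0],[0,0,0]],"roll":[0,0,0]}'
python3 -m pendant '{"travel":[[0,0,-0.3],[0,0,-0.65],[0,0,-1]],"roll":[0,0,0]}'
python3 -c "
from h import *
go(.579,-.2017,.166,.584)"
```

```text
time_s: 19.8
tcp_pos: [0.5525, 0.225, 0.0661]
tcp_rot: [0.572, 0.82, -0.0, -0.0]
contact_force: [-0.2, -0.8, 0.6]
opening: 0.168
finger_force: 30.0
time_s: 20.05
tcp_pos: [0.552, 0.2249, 0.1665]
tcp_rot: [0.572, 0.82, -0.001, -0.001]
contact_force: [1.0, 0.1, -2.6]
opening: 0.166
finger_force: 30.0
travel [-4.097 -1.219  0.007] after-roll axes [-2.127  3.708  0.007] roll 0.4262 q6 -0.16
```

```bash
for i in 1 2 3 4 5; do python3 -m pendant '{"travel":[[-0.27,-0.08,0],[-0.54,-0.16,0],[-0.82,-0.244,0]],"roll":[0,0,0]}' >/dev/null; done
python3 -m pendant '{"travel":[[0,0,0],[0,0,0],[0,0,0],[0,0,0],[0,0,0]],"roll":[0.039,0.078,0.117,0.156,0.195]}' >/dev/null
python3 -m pendant '{"travel":[[0,0,0],[0,0,0],[0,0,0],[0,0,0],[0,0,0]],"roll":[0.039,0.078,0.117,0.156,0.195]}' >/dev/null
python3 -m pendant '{"travel":[[0,0,0],[0,0,0],[0,0,0]],"roll":[0.036,0.036,0.036]}'
python3 -c "
from h import *
go(.579,-.2017,.06,.584)"
```

```text
time_s: 22.38
tcp_pos: [0.5794, -0.2017, 0.1657]
tcp_rot: [0.957, 0.29, -0.0, -0.0]
contact_force: [0.4, 0.4, -2.7]
opening: 0.168
finger_force: 30.0
travel [-0.003 -0.002  1.057] after-roll axes [-0.003 -0.002  1.057] roll 0.0014 q6 0.45
```

```bash
python3 -m pendant '{"travel":[[0,0,0.35],[0,0,0.65],[0,0,0.85],[0,0,0.95],[0,0,0.95]],"roll":[0,0,0,0,0]}' >/dev/null
python3 -m pendant '{"travel":[[0,0,0.04],[0,0,0.08],[0,0,0.11],[0,0,0.115],[0,0,0.115]],"roll":[0,0,0,0,0]}'
```

```text
time_s: 23.22
tcp_pos: [0.5798, -0.2019, 0.0601]
tcp_rot: [0.958, 0.288, 0.0, 0.0]
contact_force: [0.5, -0.3, -2.5]
opening: 0.165
finger_force: 30.0
```

```bash
python3 -m pendant '{"travel":[[0,0,0.006],[0,0,0.01],[0,0,0.01]],"roll":[0,0,0]}'
python3 -m pendant '{"travel":[[0,0,0],[0,0,0],[0,0,0],[0,0,0],[0,0,0]],"roll":[0,0,0,0,0]}' -1
python3 -m pendant '{"travel":[[0,0,0],[0,0,0],[0,0,0]],"roll":[0,0,0]}' > /dev/null
python3 -m pendant '{"travel":[[0,0,-0.3],[0,0,-0.65],[0,0,-1]],"roll":[0,0,0]}'
python3 - <<'E'
from h import *
go(.5305,.29,.182,-1.17)
p,d,W=cloud("wrist");cv2.imwrite("pics/w5.png",p)
E
```

```text
time_s: 23.47
tcp_pos: [0.5799, -0.202, 0.06]
tcp_rot: [0.958, 0.288, 0.001, 0.001]
contact_force: [-1.6, -0.2, 6.2]
opening: 0.162
finger_force: 30.0
time_s: 23.88
tcp_pos: [0.5796, -0.2019, 0.0586]
tcp_rot: [0.958, 0.288, 0.0, 0.0]
contact_force: [-0.1, 0.2, 0.5]
opening: 0.518
finger_force: 0.0
time_s: 24.38
tcp_pos: [0.5792, -0.2016, 0.1594]
tcp_rot: [0.958, 0.288, -0.001, -0.001]
contact_force: [0.1, 0.1, 0.2]
opening: 0.976
finger_force: 0.0
travel [ 2.308 -4.369 -0.22 ] after-roll axes [ 4.717  1.469 -0.22 ] roll -0.4414 q6 0.46
```

View pics/w5.png

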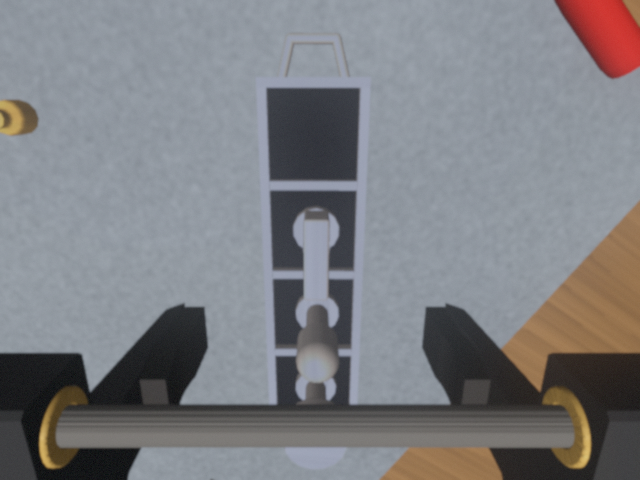

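The bar stands upright at (316,250) in the third compartment; only the one next to the wire handle (313,50) is empty. Last, the square.

```bash
for i in 1 2 3 4 5; do python3 -m pendant '{"travel":[[0.154,-0.29,0],[0.308,-0.58,-0.02],[0.462,-0.874,-0.044]],"roll":[0,0,0]}' >/dev/null; done
python3 -m pendant '{"travel":[[0,0,0],[0,0,0],[0,0,0],[0,0,0],[0,0,0]],"roll":[-0.039,-0.078,-0.117,-0.156,-0.195]}' >/dev/null
python3 -m pendant '{"travel":[[0,0,0],[0,0,0],[0,0,0],[0,0,0],[0,0,0]],"roll":[-0.039,-0.078,-0.117,-0.156,-0.195]}' >/dev/null
python3 -m pendant '{"travel":[[0,0,0],[0,0,0],[0,0,0]],"roll":[-0.039,-0.051,-0.051]}'
python3 - <<'E'
from h import *
go(.5305,.29,.066,-1.17)
head(.5305,.29,.078)
E
```

```text
time_s: 26.77
tcp_pos: [0.5309, 0.29, 0.1804]
tcp_rot: [0.552, 0.834, -0.0, -0.0]
contact_force: [0.3, 0.1, 0.1]
opening: 1.0
finger_force: 0.0
travel [ 0.002 -0.004  1.144] after-roll axes [ 0.002 -0.004  1.144] roll -0.0 q6 -0.1
head px [314. 247.] 2695 z 0.0789 mean [0.5296 0.292 ] [array([530. , 291.3]), array([30.1, 30.2]), np.float64(25.1)]
```

```bash
python3 -m pendant '{"travel":[[0.01,0,0.35],[0.01,0,0.7],[0.01,0,1]],"roll":[-0.007,-0.007,-0.007]}' >/dev/null
python3 -m pendant '{"travel":[[0,0,0.08],[0,0,0.144],[0,0,0.144]],"roll":[0,0,0]}' >/dev/null
python3 -m pendant '{"travel":[[0,0,0],[0,0,0],[0,0,0],[0,0,0],[0,0,0]],"roll":[0,0,0,0,0]}' 1 30 >/dev/null
python3 -m pendant '{"travel":[[0,0,0],[0,0,0],[0,0,0],[0,0,0],[0,0,0]],"roll":[0,0,0,0,0]}'
python3 -m pendant '{"travel":[[0,0,-0.3],[0,0,-0.65],[0,0,-1]],"roll":[0,0,0]}'
python3 -c "
from h import *
go(.6325,-.1663,.166,.584)"
```

```text
time_s: 28.15
tcp_pos: [0.5306, 0.291, 0.0662]
tcp_rot: [0.544, 0.839, -0.0, 0.0]
contact_force: [-0.0, 0.1, 0.5]
opening: 0.337
finger_force: 29.9
time_s: 28.4
tcp_pos: [0.53, 0.2908, 0.1667]
tcp_rot: [0.544, 0.839, -0.001, -0.001]
contact_force: [1.1, 0.7, -1.4]
opening: 0.334
finger_force: 29.9
travel [-4.59  -0.935  0.008] after-roll axes [-1.665  4.378  0.008] roll 0.4482 q6 -0.12
```

```bash
for i in 1 2 3 4 5; do python3 -m pendant '{"travel":[[-0.306,-0.062,0],[-0.612,-0.124,0],[-0.918,-0.187,0]],"roll":[0,0,0]}' >/dev/null; done
python3 -m pendant '{"travel":[[0,0,0],[0,0,0],[0,0,0],[0,0,0],[0,0,0]],"roll":[0.039,0.078,0.117,0.156,0.195]}' >/dev/null
python3 -m pendant '{"travel":[[0,0,0],[0,0,0],[0,0,0],[0,0,0],[0,0,0]],"roll":[0.039,0.078,0.117,0.156,0.195]}' >/dev/null
python3 -m pendant '{"travel":[[0,0,0],[0,0,0],[0,0,0]],"roll":[0.039,0.058,0.058]}'
python3 -c "
from h import *
go(.6325,-.1663,.06,.584)"
```

```text
time_s: 30.73
tcp_pos: [0.6328, -0.166, 0.1658]
tcp_rot: [0.958, 0.287, -0.0, -0.0]
contact_force: [-0.4, -0.4, -1.5]
opening: 0.331
finger_force: 29.9
travel [-4.000e-03  1.000e-03  1.058e+00] after-roll axes [-4.000e-03  1.000e-03  1.058e+00] roll -0.0004 q6 0.55
```

```bash
python3 -m pendant '{"travel":[[0,0,0.35],[0,0,0.65],[0,0,0.85],[0,0,0.95],[0,0,0.95]],"roll":[0,0,0,0,0]}' >/dev/null
python3 -m pendant '{"travel":[[0,0,0.04],[0,0,0.08],[0,0,0.11],[0,0,0.115],[0,0,0.115]],"roll":[0,0,0,0,0]}'
```

```text
time_s: 31.57
tcp_pos: [0.6332, -0.1662, 0.0603]
tcp_rot: [0.958, 0.288, 0.0, 0.0]
contact_force: [0.2, 0.4, -1.8]
opening: 0.332
finger_force: 29.9
```

```bash
python3 -m pendant '{"travel":[[0,0,0.006],[0,0,0.01],[0,0,0.01]],"roll":[0,0,0]}'
python3 -m pendant '{"travel":[[0,0,0],[0,0,0],[0,0,0],[0,0,0],[0,0,0]],"roll":[0,0,0,0,0]}' -1
python3 -m pendant '{"travel":[[0,0,0],[0,0,0],[0,0,0]],"roll":[0,0,0]}' > /dev/null
python3 -m pendant '{"travel":[[0,0,-0.3],[0,0,-0.65],[0,0,-1]],"roll":[0,0,0]}'
python3 -m pendant '{"travel":[[0,-0.3,-0.1],[0,-0.6,-0.2],[0,-1,-0.3]],"roll":[0,0,0]}' >/dev/null
python3 -m pendant '{"travel":[[0,-0.3,0],[0,-0.6,0],[0,-1,0],[0,-1,0]],"roll":[0,0,0,0]}' >/dev/null
python3 - <<'E'
from h import *
for n in("scene","top"):
    p,d=viewer.capture(n);cv2.imwrite(f"pics/{n}9.png",p)
a=cv2.imread("pics/scene9.png")[150:330,90:330];cv2.imwrite("pics/end.png",cv2.resize(a,None,fx=3.3,fy=3.3,interpolation=2))
E
```

```text
time_s: 31.82
tcp_pos: [0.6333, -0.1661, 0.0602]
tcp_rot: [0.958, 0.288, 0.001, 0.001]
contact_force: [-1.7, 1.2, 6.4]
opening: 0.334
finger_force: 29.9
time_s: 32.23
tcp_pos: [0.633, -0.1661, 0.0587]
tcp_rot: [0.958, 0.288, -0.0, -0.0]
contact_force: [0.0, 0.2, 0.8]
opening: 0.69
finger_force: 0.0
time_s: 32.73
tcp_pos: [0.6327, -0.166, 0.1595]
tcp_rot: [0.958, 0.288, -0.001, -0.001]
contact_force: [0.9, -0.5, -0.2]
opening: 0.998
finger_force: 0.0
```

View pics/end.png

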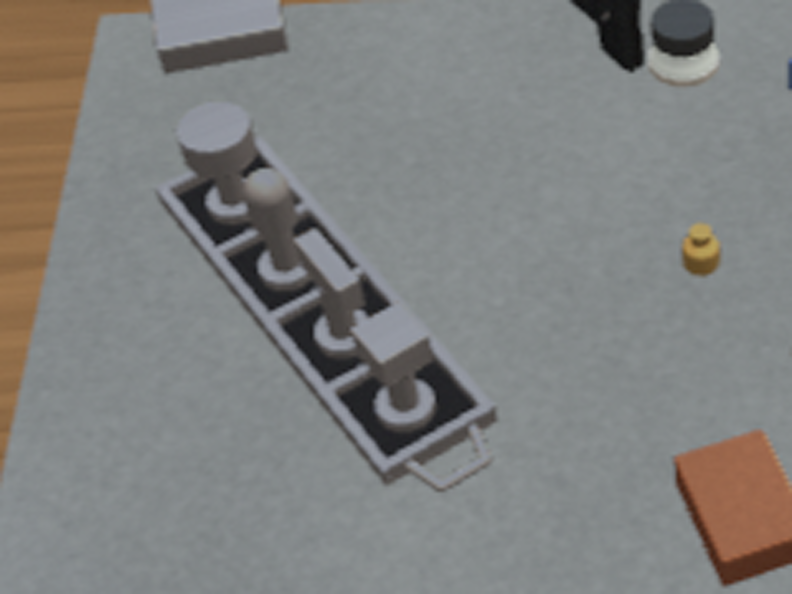

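View pics/top9.png

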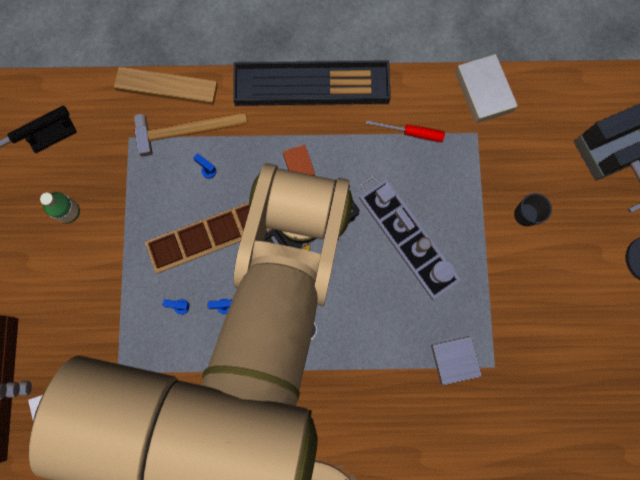

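All four stand upright on their compartment floors. From the tray handle the order is square, bar, dome, disc. The arm is clear of everything.

```bash
python3 -c "
from workcell import hand_in
print(hand_in())"
```

```text
the job is handed in; nothing more can be done
None
```

The job is handed in at about 33 s on the robot's clock: in the last pictures all four stakes stood upright in the tray in reverse order (square nearest the tray's handle, then bar, dome and disc), with the arm clear.

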